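# Hold the hidden bolt head inside the lidded bath

### The job

Lift the loose lid off the steel bath by its knob and set it down gently, flat and knob up, on the free bench, leaving the bottle and beaker undisturbed. Then reach down into the narrow gap behind the bracket inside the bath, grip the hex bolt head that the nut driver is slowly dragging round, and hold it firmly so that it stops turning. Finish while still holding the bolt head between the fingers.

Things in the scene. Friction and masses are not known exactly. Their poses are not given: they have to be found in the camera images.
- bath: Shallow open-topped steel bath, outside 200 (x) x 260 (y) mm, walls 4 mm, rim 110 mm above the bench, fixed. Origin at bench height under its centre; z up; its -x side is the near wall. Inside, an upright aluminium bracket plate crosses it at x = 46 to 52 mm: 150 mm wide (y, centred), top 100 mm above the bench.
- gap (a point): Middle of the gap between the bracket and the bath's far wall, level with the bolt: bath x = 74 mm, y = 0, 72 mm above the bench. The gap is 44 mm wide (bath x = 52 to 96 mm), runs the full inner width of 252 mm along y and is open above once the lid is off; its floor is 14 mm above the bench. Axes as the bath's.
- driver (a point): Middle of the top of the white nut driver, a block 100 (x) x 80 (y) mm, up to 110 mm tall, fixed outside the bath's near wall (bath x = -208 to -108 mm). Its shaft passes through that wall to the nut on the bracket's near side. Axes as the bath's.
- lid: Loose flat steel lid of the bath, 220 (x) x 280 (y) x 4 mm (6 mm at its raised middle), about 0.4 kg, lying on the bath's rim, covering it. Origin at the centre of its underside, z up; nothing latches it.
- lid_knob (a point): Centre of the grip of the lid's black knob, on the lid's middle, 26 mm above the lid's underside. The grip is an upright cylinder of 30 mm diameter, 24 mm tall (from 14 to 38 mm above the lid's underside), on a 16 mm stem. Axes as the lid's.
- bolt_head (a point): Centre of the steel hex bolt head behind the bracket: 24 mm across flats, 28 mm across corners, 12 mm thick. Its axis is level, along the bath's x. Centre at bath x = 63 mm, y = 0, 72 mm above the bench; the head spans x = 57 to 69 mm, on a 20 mm round spacer 5 mm long against the bracket. This frame turns with the bolt about its x (the bath's x).
- bolt (a joint): Turn of the bolt (rad) about the bath's +x. At 0 and each multiple of pi/3 two flats are upright, facing the bath's +y and -y. From the start the driver drags nut and bolt round together, values growing, at about 0.15 rad/s with about 0.12 N m, without end; when the head is gripped firmly the driver stalls.
- reagent: Black reagent bottle with black cap, 72 mm diameter, 150 mm tall, standing on the bench beyond the work; leave alone. Origin at its underside.
- beaker: Glass beaker, 72 mm diameter at the rim, 95 mm tall, standing on the bench to the robot's right; leave alone. Origin at its underside.
- stirrer: Round white magnetic stirrer with a grey top plate, 164 mm diameter, 79 mm tall, fixed on the bench at the right, beyond the beaker. Origin at its underside.
- notebook: Open notebook, 150 (x) x 210 (y) x 10 mm, fixed on the bench to the left. Origin at its underside.

How it is judged:
By the outcome, as a careful person would: the job done as asked, in the order asked, and still so for the second after the job is handed in, while the arm keeps its last pose, push and grip.
It also fails if it takes over 64 s, if anything falls off the work surface, if the arm or the gripper's body presses on something with over 40 N, if the wrist force passes 120 N, or if a joint passes its speed limit or range.

### The arm

A 7-joint arm with a two-finger parallel gripper is mounted at the origin on the work surface. World frame = base frame: x ahead of the robot, y to its left, z up, the work surface at z = 0. Lengths are in m, angles in rad, forces in N, time in s.
With the tool pointing down it reaches from about 0.425 to 0.95 m from the base axis. Payload 4.7 kg.
Tool frame: the origin (TCP) lies between the finger pads; the fingertips stand 25 mm ahead of it and the grasp point (between the pads) lies 6 mm ahead of it; z points along the fingers, y is the line along which they close (so a half turn about z gives the same grasp; the last joint's range is limited). The gripper opens to 85 mm and grips with 20 to 120 N. Pads are 22 mm wide; open, the fingers measure 114 mm over their backs; the gripper's body (76 mm by 85 mm) begins 54 mm behind the grasp point. The pads swing forward as they close: fully open they stand 13 mm farther back than shut.
Start: joints at [1.081, 0.469, -0.049, 1.532, 0.024, 1.141, -0.082], TCP at [0.3, -0.605, 0.256] pointing down, gripper open.
Joint ranges: [-2.59, 2.59], [-0.33, 1.99], [-1.39, 1.29], [0.1, 2.45], [-1.04, 4.18], [0.21, 1.99], [-2.66, 2.66]. Speed limits (rad/s): [2.57, 2.57, 3.14, 3.14, 3.14, 3.14, 3.14].

### API

Orientations are given as a 3x3 rotation matrix whose columns are the frame's x, y, z axes.
In Python, from rig import * gives the robot as it stands. Calls block until the motion is done:
- movep(position, orientation): joint-space move of the TCP to a pose.
- move_l(position, attitude=None, feed=0.15, until_force=None): straight line of the TCP; attitude=None keeps the orientation; feed is the mean speed in m/s. With until_force (N) it stops when the force on the tool has changed by that much, and returns True; else False.
- move_joints(angles): joint-space move.
- command_gripper(opening, newtons=None): finger opening in m; newtons is the grip in N (None keeps the last); returns when the fingers have stopped.
- sleep(seconds).
- inverse_kinematics(position, orientation): joint angles nearest the present ones, or None.
- sense(): the state.
- camera(name): name is "scene" or "top" or "wrist"; returns (picture, depth): 420x560x3 uint8, red, green, blue; 420x560 float32, m along the optical axis (not along the pixel's ray), 0 where there is no reading.
- camera_params(name): a dict with "K" (3x3 intrinsics, pixels), "dist" ([k1, k2, p1, p2, k3] as OpenCV has them; the pictures are not rectified), "position" and "rotation" of the camera in the world; the wrist camera has in their place "tool_from_camera" (4x4, takes a point from camera to tool coordinates, whose origin is the TCP and whose axes are the flange's). Camera axes: x right, y down, z forward; pixel columns grow to the right and rows downward; lengths in m; the calibration is good to about 2 mm. A picture is of the moment at which its call begins: read the wrist's pose just before it. camera_params takes no time and is no camera call.
A pose or a line that the arm cannot do raises Unreachable and nothing moves.
- finish_job(): hands the job in; it is judged then, once.
The state is a dict: "time_s": time; "joint_pos": joint angles; "qd": joint speeds; "joint_efforts": joint torques, N m; "position": TCP position; "tcp_rot": TCP orientation; "wrist_force": force on the tool from outside, world axes, zero at the start; "ft_torque": the same for the moment, N m; "finger_gap": finger opening in m; "gripper_force": force on a finger pad.
Only numpy, scipy, OpenCV 4.12 (cv2) and the standard library are available. Lean on these libraries where they do the work, as an engineer would, in place of code of your own. Each camera call takes 0.05 s, during which the arm holds its last target. There are 200 camera calls.

## Working session

There is one attempt and no reset: what is moved stays moved. The work goes in short steps, each a Python script; the robot and the scene stay as the last script left them, time stands still between calls to the robot, and variables do not carry over. Pictures are saved under pics/ and viewed, at most 10 in all, crops included, and the job is handed in when it is done.

```bash
mkdir -p pics; ls; python3 - <<'E'
from rig import *
import cv2,numpy as np
ims=[]
for n in ("scene","top"):
    p,d=camera(n); cv2.imwrite(f"pics/{n}0.png",p[:,:,::-1]); np.savez(f"{n}0.npz",p=p,d=d)
    c=camera_params(n); print(n,c["K"],c["dist"],c["position"],c["rotation"])
print(camera_params("wrist")); print(sense())
E
```

```text
pics
scene [[536.8414344    0.         285.38904443]
 [  0.         536.8414344  213.85464913]
 [  0.           0.           1.        ]] [-0.05305624  0.          0.          0.          0.        ] [ 1.2596554  -0.98247036  1.12379464] [[ 0.81925997  0.35884026 -0.44726588]
 [ 0.57328931 -0.52935937  0.6253943 ]
 [-0.01234773 -0.76877326 -0.63940223]]
top [[426.75690918   0.         275.97043176]
 [  0.         426.75690918 205.36891103]
 [  0.           0.           1.        ]] [0.01045241 0.         0.         0.         0.        ] [0.39805875 0.02261676 1.29085793] [[-0.02770666 -0.99249694  0.11908888]
 [-0.99960809  0.02703221 -0.00727532]
 [ 0.0040015  -0.11924378 -0.99285694]]
{'K': array([[377.12061915,   0.        , 279.91109829],
       [  0.        , 377.12061915, 210.18565355],
       [  0.        ,   0.        ,   1.        ]]), 'dist': array([0.01310103, 0.        , 0.        , 0.        , 0.        ]), 'tool_from_camera': array([[ 7.99872524e-04, -9.59549269e-01, -2.81539624e-01,
         7.11743829e-02],
       [ 9.99999645e-01,  6.92655449e-04,  4.80341659e-04,
 
[... 331 characters left out ...]
, 'qd': array([ 0.00121389, -0.00083561, -0.00113675, -0.00417888,  0.00034111,
       -0.00033094, -0.00019845]), 'joint_efforts': array([ 1.00848549e-03, -5.11516428e+01, -4.66180150e-02, -2.38390088e+01,
        1.07544454e-02,  4.39097392e-03,  2.96916710e-05]), 'position': array([ 0.29997332, -0.60415944,  0.2553664 ]), 'tcp_rot': array([[ 8.95664238e-01,  4.44730049e-01, -8.69312779e-04],
       [ 4.44730888e-01, -8.95662928e-01,  1.53515354e-03],
       [-9.58823196e-05, -1.76159237e-03, -9.99998444e-01]]), 'wrist_force': array([-1.25580822, -0.50503141, -0.66360258]), 'ft_torque': array([ 0.01512883, -0.01695962,  0.03750536]), 'gripper_force': 0.0, 'finger_gap': 0.08513541161286764}
```

View pics/top0.png

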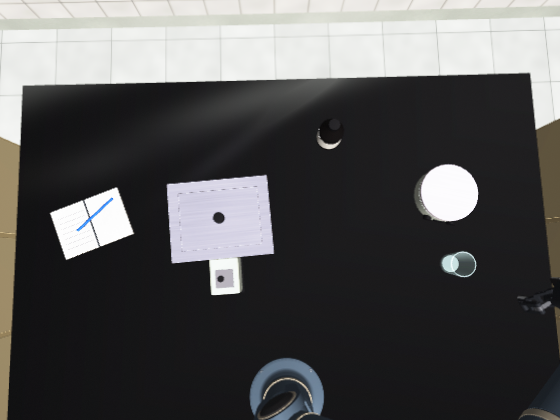

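View pics/scene0.png

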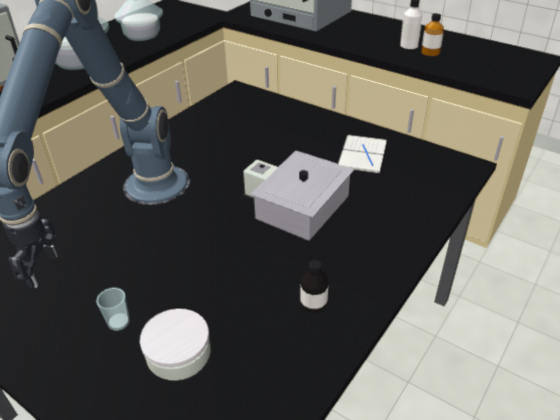

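The top view shows the lid (about 167–273, 176–263) with its knob at (219,217), the driver at (225,276), the bottle at (330,135), the beaker at (460,264) and the stirrer at (447,193). The bench between the lid and the beaker, around (350,230), is free.

```bash
cat > h.py <<'E'
import cv2,numpy as np
from rig import *
def pose(name,s=None):
    c=camera_params(name)
    if name!="wrist": return c["K"],c["dist"],np.array(c["position"]),np.array(c["rotation"])
    T=np.array(c["tool_from_camera"]); R=np.array(s["tcp_rot"])
    return c["K"],c["dist"],np.array(s["position"])+R@T[:3,3],R@T[:3,:3]
def ray(P,uv):
    K,D,p,R=P
    n=cv2.undistortPoints(np.float64(uv).reshape(-1,1,2),np.array(K),np.array(D)).reshape(-1,2)
    return p,np.c_[n,np.ones(len(n))]@R.T
def plane(P,uv,z):
    p,d=ray(P,uv); return p+d*((z-p[2])/d[:,2])[:,None]
def withdepth(P,uv,dep):
    p,d=ray(P,uv); return p+d*np.asarray(dep).reshape(-1,1)
def down(yaw): # tool y (closing line) at angle yaw+90deg; tool x at yaw
    c,s=np.cos(yaw),np.sin(yaw)
    return np.array([[c,s,0],[s,-c,0],[0,0,-1.]])
def shot(name,fn=None):
    s=sense(); p,d=camera(name)
    if fn: cv2.imwrite(f"pics/{fn}.png",p[:,:,::-1]); np.savez(fn+".npz",p=p,d=d)
    return s,p,d
E
python3 - <<'E'
from h import *
f=np.load("top0.npz");p,d=f["p"],f["d"];P=pose("top")
m=(p.min(2)>110).astype(np.uint8); m[:150]=0;m[:,:150]=0;m[:,300:]=0;m[300:]=0
m=cv2.morphologyEx(m,cv2.MORPH_OPEN,np.ones((45,45)))
c=max(cv2.findContours(m,0,2)[0],key=cv2.contourArea)
b=cv2.approxPolyDP(c,8,True).reshape(-1,2); print(b)
W=plane(P,b,.114);print(W,W.mean(0))
w=plane(P,c.reshape(-1,2),.114)[:,:2]; r=cv2.minAreaRect(w.astype(np.float32)*1000);print(r)
k=((p.max(2)<70)).astype(np.uint8);k[:200]=0;k[235:]=0;k[:,:200]=0;k[:,240:]=0
c=max(cv2.findContours(k,0,2)[0],key=cv2.contourArea);(u,v),rr=cv2.minEnclosingCircle(c);print(u,v,rr,plane(P,[[u,v]],.143))
print("depth lid",withdepth(P,[[190,200]],[d[200,190]]))
for n,uv,z in(("bottle",(330,147),0),("beaker",(452,264),0),("stirrer",(447,193),.079),("driver",(225,276),.11)):print(n,plane(P,[uv],z))
f=np.load("scene0.npz");P2=pose("scene")
print("knob scene",plane(P2,[[304,175]],.136), "driver",plane(P2,[[261,168]],.11))
E
```

```text
[[224 191]
 [224 253]
 [269 253]
 [268 191]]
[[0.58347904 0.15766235 0.114     ]
 [0.41175957 0.15991221 0.114     ]
 [0.40832965 0.03672918 0.114     ]
 [0.58016363 0.03509281 0.114     ]] [0.49593297 0.09734914 0.114     ]
((495.90435791015625, 97.19576263427734), (125.4018783569336, 171.97825622558594), 88.52489471435547)
218.5869598388672 217.19564819335938 5.228801250457764 [[0.50782803 0.16986634 0.143     ]]
depth lid [[0.56046933 0.25195978 0.11594783]]
bottle [[ 0.73038587 -0.15920658  0.        ]]
beaker [[ 0.36166566 -0.5091713   0.        ]]
stirrer [[ 0.56579102 -0.47791715  0.079     ]]
driver [[0.3493391  0.15845343 0.11      ]]
knob scene [[0.50746808 0.17345652 0.136     ]] driver [[0.348406   0.15767458 0.11      ]]
```

```bash
python3 - <<'E'
from h import *
R=down(np.radians(4.5))
movep([.508,.172,.30],R)
s,p,d=shot("wrist","w1"); print(s["time_s"],s["position"],s["joint_pos"])
P=pose("wrist",s)
m=(p.max(2)<70).astype(np.uint8)
for c in cv2.findContours(m,0,2)[0]:
    if 300<cv2.contourArea(c)<60000:
        x,y,w,h=cv2.boundingRect(c); M=cv2.moments(c);uv=[M["m10"]/M["m00"],M["m01"]/M["m00"]]
        print(x,y,w,h,uv,plane(P,[uv],.14),d[int(uv[1]),int(uv[0])])
E
```

```text
2.9333 [0.50843239 0.17114127 0.29985144] [ 0.26302061  0.30393767 -0.82077264  1.77185741  0.24033296  1.1699562
 -2.12354851]
```

View pics/w1.png

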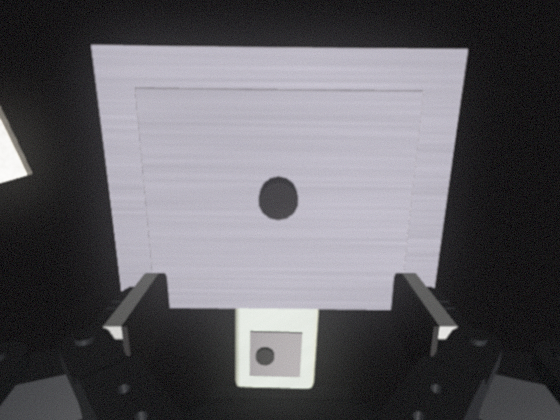

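The wrist view shows the lid square to the tool, with the knob at (278,198), the driver below it at (276,347), and the open fingers at either side.

```bash
python3 - <<'E'
from h import *
f=np.load("w1.npz");s=sense();P=pose("wrist",s)
k=plane(P,[[278,197]],.146)[0];e=plane(P,[[92,45],[467,49]],.114);v=e[0]-e[1];print(k,e,np.linalg.norm(v),np.degrees(np.arctan2(-v[0],v[1])))
k[:2]=(k[:2]+[.5077,.1715])/2; print(k)
R=down(np.radians(4.5))
move_l([k[0],k[1],.147],R,feed=.12)
command_gripper(.02,60); s=sense();print(s["time_s"],s["position"],s["finger_gap"],s["gripper_force"],s["wrist_force"])
q=s["joint_pos"]
for y in(-.19,-.22): print(inverse_kinematics([.5,y,.26],R),inverse_kinematics([.5,y,.04],R))
if s["finger_gap"]>.025:
    move_l([s["position"][0],s["position"][1],.25],R,feed=.1)
    s,p,dd=shot("scene","s1"); print(s["time_s"],s["finger_gap"],s["wrist_force"],s["ft_torque"])
E
```

```text
[0.50992026 0.17244697 0.146     ] [[0.60674079 0.31806553 0.114     ]
 [0.62564016 0.04064572 0.114     ]] 0.2780628322883816 3.897282433860621
[0.50881013 0.17197348 0.146     ]
4.9667 [0.50900672 0.17235729 0.14750102] 0.028428330921042085 59.05523657798767 [-0.97226141 -0.3870475   4.43218134]
[ 0.93964497  0.34137446 -0.81544411  1.82713185  0.27822036  1.09176841
 -1.46925372] [ 0.73807701  0.61340739 -0.59152673  2.01289598  0.54072619  0.67333812
 -1.69533191]
[ 0.96444333  0.35641175 -0.79087715  1.80327075  0.28225376  1.09879379
 -1.41734664] [ 0.78540407  0.62608901 -0.58949721  1.98651892  0.5390851   0.6874884
 -1.6365469 ]
6.15 0.028646965386616742 [-0.87929227  0.04953609 -5.38054685] [-0.06885638 -0.00392963 -0.04825775]
```

View pics/s1.png

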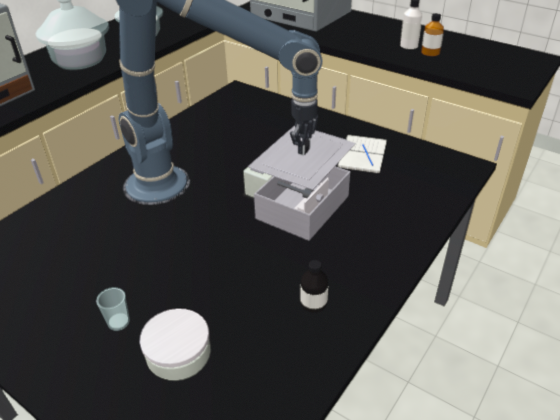

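The lid is lifted clear and level in the gripper, and the open bath is visible beneath it at (303,195).

```bash
python3 - <<'E'
from h import *
R=down(np.radians(4.5))
move_l([.5,-.2,.25],R,feed=.2)
move_l([.5,-.2,.055],R,feed=.12)
print(move_l([.5,-.2,.030],R,feed=.015,until_force=2.5))
s=sense();print(s["time_s"],s["position"],s["wrist_force"],s["finger_gap"])
if s["position"][2]<.043:
    command_gripper(.085)
    move_l([.5,-.2,.25],R,feed=.2)
    s,p,d=shot("top","t2"); print(s["time_s"])
    P=pose("top")
    g=d>0
    K=P[0]; vv,uu=np.mgrid[0:420,0:560]
    X=withdepth(P,np.c_[uu.ravel(),vv.ravel()],d.ravel()).reshape(420,560,3)
    for u,v in((340,205),(395,205),(340,255),(395,255),(320,225)): print(u,v,X[v,u])
E
```

```text
True
11.0917 [ 0.50000028 -0.20003294  0.03750971] [-0.12012555  0.30769003  5.10859206] 0.02852512205488193
12.9
340 205 [ 0.54835292 -0.18148088  0.00305966]
395 205 [ 0.47792844 -0.18084251  0.58511332]
340 255 [ 0.3974833 -0.1748933  0.0009378]
395 255 [ 0.39543292 -0.16541948  0.62193545]
320 225 [ 0.4891291  -0.11821879  0.00324025]
```

View pics/t2.png

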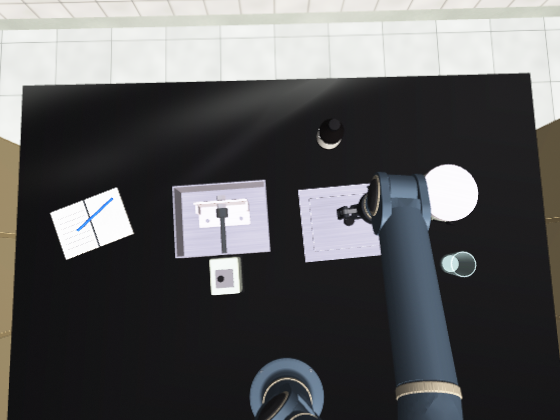

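The lid lies flat, knob up, on the bench at about (350,222), clear of the bottle and beaker. The open bath shows at (222,218), with the bracket plate at about (222,213).

```bash
python3 - <<'E'
from h import *
R=down(np.radians(4.5))
move_l([.5,0,.27],R,feed=.3)
move_l([.565,.175,.25],R,feed=.3)
s,p,d=shot("wrist","w2"); print(s["time_s"],s["position"],s["tcp_rot"],s["joint_pos"])
np.savez("w2s.npz",**s)
E
```

```text
14.5417 [0.56524248 0.17217335 0.24931367] [[ 0.99716309  0.07526022 -0.00129264]
 [ 0.07525734 -0.99716183 -0.00214919]
 [-0.00145072  0.00204581 -0.99999686]] [ 0.20673619  0.44553104 -0.7737878   1.71478756  0.34192699  1.12362412
 -2.16471755]
```

View pics/w2.png

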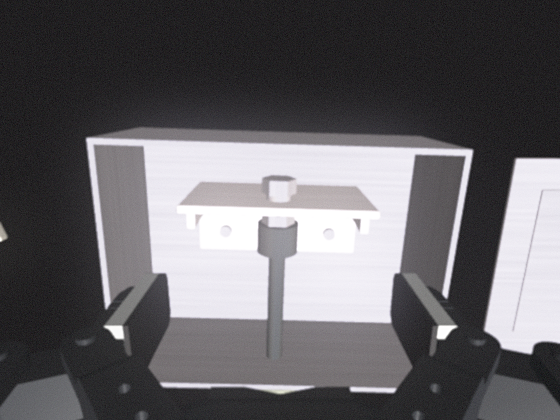

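The wrist view looks into the bath from beyond the far wall. The far rim runs from (93,139) to (468,150), the bracket's top edge lies along (182–375, 211), and the bolt head is behind it at about (280,187).

```bash
python3 - <<'E'
from h import *
s=np.load("w2s.npz");f=np.load("w2.npz");p,d=f["p"],f["d"];P=pose("wrist",s)
vv,uu=np.mgrid[0:420,0:560]
X=withdepth(P,np.c_[uu.ravel(),vv.ravel()],d.ravel()).reshape(420,560,3)
for v in range(172,224,4): print(v,"bolt",X[v,280].round(4),"plate",X[v,230].round(4),X[v,340].round(4))
print("row187",[(u,X[187,u].round(3)) for u in range(256,304,4)])
r=plane(P,[[90,139],[471,151]],.11);v=r[0]-r[1];print(r,r.mean(0),np.linalg.norm(v),np.degrees(np.arctan2(-v[0],v[1])))
# plate top patch
Z=X[...,2];m=(abs(Z-.1)<.004)&(uu>175)&(uu<385)&(vv>195)&(vv<225)&(d>0)
q=X[m][:,:2];print("plate",len(q),cv2.minAreaRect((q*1000).astype(np.float32)))
m=(abs(Z-.11)<.004)&(vv<395)&(vv>120)&(uu>80)&(uu<485)&(d>0)
q=X[m][:,:2];print("rim",len(q),cv2.minAreaRect((q*1000).astype(np.float32)))
g=p[165:225,200:360];cv2.imwrite("pics/crop.png",cv2.resize(g[:,:,::-1],None,fx=5,fy=5,interpolation=2))
E
```

```text
172 bolt [0.5705 0.1717 0.0152] plate [0.5666 0.219  0.0138] [0.5747 0.1151 0.0149]
176 bolt [0.5761 0.1723 0.063 ] plate [0.5631 0.2187 0.0154] [0.5707 0.1145 0.014 ]
180 bolt [0.5764 0.1724 0.0805] plate [0.559  0.2186 0.0144] [0.5671 0.1143 0.0154]
184 bolt [0.5742 0.1722 0.0845] plate [0.557  0.2175 0.0225] [0.5632 0.1138 0.0152]
188 bolt [0.5712 0.172  0.085 ] plate [0.5571 0.2155 0.039 ] [0.5619 0.1155 0.0269]
192 bolt [0.5678 0.1717 0.084 ] plate [0.5573 0.2136 0.054 ] [0.5619 0.1181 0.0435]
196 bolt [0.5646 0.1715 0.084 ] plate [0.5578 0.2117 0.0694] [0.5615 0.12   0.0565]
200 bolt [0.5611 0.1712 0.0828] plate [0.5574 0.2104 0.0803] [0.5618 0.1224 0.0717]
204 bolt [0.5593 0.1711 0.0882] plate [0.5579 0.2088 0.0932] [0.5616 0.1242 0.0835]
208 bolt [0.5591 0.1711 0.0985] plate [0.5569 0.2078 0.1004] [0.5617 0.1262 0.0956]
212 bolt [0.5567 0.1709 0.1009] plate [0.5534 0.2078 0.0992] [0.56   0.1267 0.1007]
216 bolt [0.5486 0.1702 0.0845] plate [0.5246 0.2167 0.019 ] [0.5569 0.1263 0.1004]
220 bolt [0.5451 0.17   0.0841] plate [0.521  0.2164 0.0204] [0.5288 0.1103 0.0197]
row187 [(256, array([0.559, 0.193, 0.034])), (260, array([0.559, 0.189, 0.033])), (264, array([0.569, 0.184, 0.077])), (268, array([0.571, 0.181, 0.083])), (272, array([0.571, 0.178, 0.085])), (276, array([0.572, 0.175, 0.085])), (280, array([0.572, 0.172, 0.084])), (284, array([0.572, 0.169, 0.084])), (288, array([0.572, 0.166, 0.083])), (292, array([0.571, 0.163, 0.078])), (296, array([0.56 , 0.156, 0.028])), (300, array([0.56 , 0.153, 0.028]))]
[[0.60082144 0.30207666 0.11      ]
 [0.61229166 0.04525013 0.11      ]] [0.60655655 0.17366339 0.11      ] 0.2570825393551661 2.557206465897941
plate 1833 ((556.4094848632812, 172.260498046875), (6.907626628875732, 149.7331085205078), 2.6069557666778564)
rim 6820 ((507.48272705078125, 169.9335479736328), (201.2713165283203, 261.61114501953125), 2.5688345432281494)
```

View pics/crop.png

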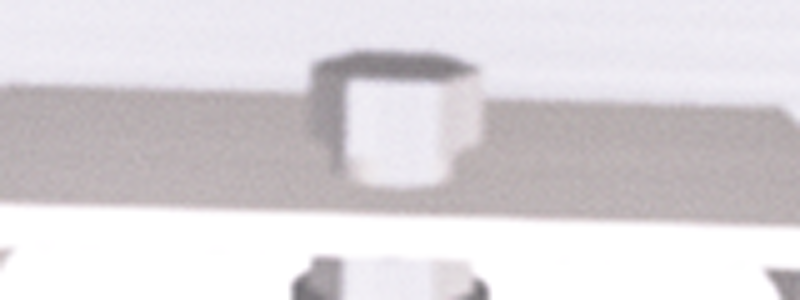

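Plate, rim and bolt readings agree: the bath is at (0.5075, 0.1699) with yaw 2.57°, which puts the bolt at (0.570, 0.173, 0.072). A flat faced up at t≈14.5 s, so the side flats stand upright near t≈18 s and again near 25 s.

```bash
python3 - <<'E'
from h import *
a=np.radians(2.57);R=down(a);c=np.array([.5075,.1699])
b=lambda x:(c+np.array([np.cos(a),np.sin(a)])*x)
t=b(.071);print(t)
command_gripper(.055,80)
move_l([*t,.17],R,feed=.2);sleep(.3)
s=sense();print(s["time_s"],s["position"],s["finger_gap"])
print(move_l([*t,.077],R,feed=.08,until_force=12));sleep(.2)
s,p,d=shot("wrist","w3");print(s["time_s"],s["position"],s["wrist_force"]);np.savez("w3s.npz",**s)
E
```

```text
[0.57842859 0.17308363]
15.8583 [0.57884828 0.17335956 0.17118348] 0.055134827523764696
False
17.3667 [0.57867082 0.17311875 0.07742247] [0.40761288 0.18216839 1.14380924]
```

View pics/w3.png

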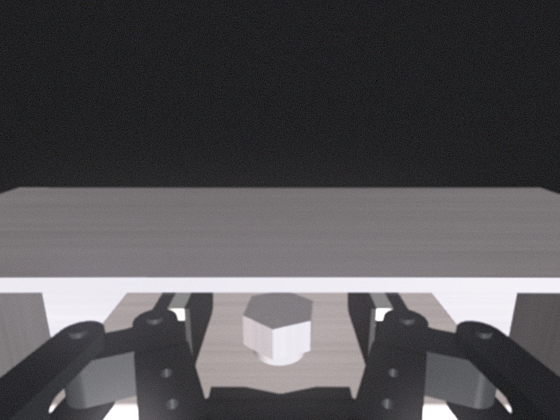

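The fingers straddle the head at (278,325), clear of both walls. A corner of the head points almost straight up, so its side flats are nearly upright: close now.

```bash
python3 - <<'E'
from h import *
sleep(.3)
command_gripper(.015,90)
def pr():
    s=sense();print(s["time_s"],s["position"],s["finger_gap"],s["gripper_force"],s["wrist_force"],s["ft_torque"])
pr();sleep(1);pr();_,a,_=shot("wrist","w4");sleep(2.5);pr();_,b,_=shot("wrist","w5");sleep(.05)
r=np.abs(a.astype(int)-b)[290:365,235:320];print("diff head",r.mean(),r.max())
cv2.imwrite("pics/w45.png",np.hstack([cv2.resize(x[285:375,190:370,::-1],None,fx=2.2,fy=4) for x in(a,b)]))
E
```

```text
18.1167 [0.57842273 0.1736328  0.07737501] 0.022012645101092593 87.89282777986955 [-0.44895167  1.41174475  3.1777763 ] [0.23185148 0.20803166 0.01175376]
19.1167 [0.57839806 0.173626   0.07733128] 0.02197822962779574 88.09854675986571 [-2.23677932  1.13052088  4.8339922 ] [ 0.40500547  0.44293354 -0.02031649]
21.6667 [0.57844896 0.17363914 0.07733618] 0.022081929206987184 88.0986624135403 [-1.26734722  1.98125747  4.78686971] [ 0.43303045  0.41240829 -0.0034319 ]
diff head 2.3084444444444445 14
```

View pics/w45.png

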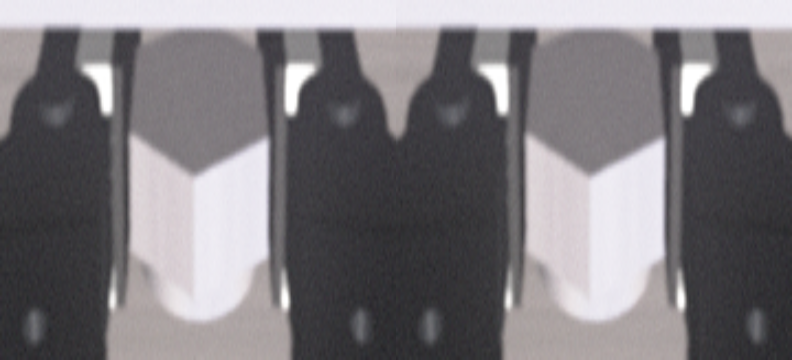

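The two crops, taken 2.5 s apart, are identical: the pads sit on the upright flats, a corner points up, and the bolt has stopped.

```bash
python3 -c "
from rig import *
print(finish_job())"
```

```text
the job is handed in; nothing more can be done
None
```

I set the lid flat and knob up on the free bench, away from the bottle and beaker, then gripped the bolt head at about 88 N; it stopped turning, and I handed the job in at about 22 s still holding it.

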